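# Clamp the sample bottle on the bench shaker

## Robot

A 6-joint arm with a two-finger parallel gripper is mounted at the origin on a cart in front of the work surface, level with it; the furniture and walls round the work are solid. World frame = base frame: x ahead of the robot, y to its left, z up, the work surface at z = 0. Lengths are in mm, angles in rad, forces in N, time in s.
With the tool pointing down it reaches from about 275 to 825 mm from the base axis. Payload 4.9 kg.
Tool frame: the origin (TCP) lies at the very end of the fingers, on their centre line; the grasp point (between the pads) lies 19 mm behind it; z points along the fingers, y is the direction in which the jaws open and shut (so a half turn about z gives the same grasp; the last joint's range is limited). The gripper opens to 85 mm and grips with 20 to 120 N. Pads are 22 mm wide; open, the fingers measure 114 mm over their backs; the gripper's body (76 mm by 85 mm) begins 54 mm behind the grasp point. The pads swing forward as they close: fully open they stand 13 mm farther back than shut.
Start: joints at [1.214, 0.326, -0.193, 1.052, 0, 1.437], TCP at [121.521, 536.424, 204.281] pointing down, gripper open.
Joint ranges: [-2.65, 2.65], [-0.97, 1.79], [-1.3, 1.35], [-1.93, 2.1], [-1.47, 1.37], [-3.14, 3.14]. Speed limits (rad/s): [2.57, 2.57, 3.14, 3.14, 3.14, 3.14].

## Interface

Orientations are given as [roll, pitch, yaw] about the fixed x, y, z axes, in that order (R = Rz(yaw) Ry(pitch) Rx(roll)).
In Python, from bench import bot, solve_ik, imaging gives the robot as it stands. Calls block until the motion is done:
- bot.move_ptp(position, orientation): joint-space move of the TCP to a pose.
- bot.movel(position, rot=None, max_speed=150, threshold=None): straight line of the TCP; rot=None keeps the orientation; max_speed is the mean speed in mm/s. With threshold (N) it stops when the force on the tool has changed by that much, and returns True; else False.
- bot.move_j(angles): joint-space move.
- bot.grip(opening, effort=None): opening from 0.0 (shut) to 1.0 (fully open); effort is the grip in N (None keeps the last); returns when the fingers have stopped.
- bot.dwell(seconds).
- solve_ik(position, orientation): joint angles nearest the present ones, or None.
- bot.get_state(): the state.
- imaging.capture(name): name is "side" or "top" or "wrist"; returns the picture (420x560x3 uint8, blue, green, red); there is no depth.
- imaging.camera_model(name): a dict with "K" (3x3 intrinsics, pixels), "position" and "rotation" of the camera in the world. Camera axes: x right, y up, looking along -z (the intrinsics and any distortion apply to the point x, -y, -z); pixel columns grow to the right and rows downward; lengths in mm; the calibration is good to about 2 mm. A picture is of the moment at which its call begins: read the wrist's pose just before it. camera_model takes no time and is no camera call; for the wrist camera it gives the pose at the moment of the call.
A pose or a line that the arm cannot do raises bot.IKError and nothing moves.
- bot.sign_off(): hands the job in, once; it reports no verdict.
The state is a dict: "t": time; "qpos": joint angles; "joint_velocities": joint speeds; "effort": joint torques, N m; "tcp_pos": TCP position; "orientation": TCP orientation; "contact_force": force on the tool from outside, world axes, zero at the start; "wrist_torque": the same for the moment, N m; "opening": opening from 0.0 (shut) to 1.0 (fully open).
Only numpy, scipy, OpenCV 4.12 (cv2) and the standard library are available. Lean on these libraries where they do the work, as an engineer would, in place of code of your own. Each camera call takes 0.05 s, during which the arm holds its last target.

## Task

Get the brown bottle ready for shaking: stand it in the shaker's round nest and let go, take the T-handle and swing the clamp arm over the bottle to its stop, then turn the T-handle clockwise until it goes clearly stiff and the bottle is held firmly, without overtightening, and let go. Set the bottle down, do not drop it, and leave the other things on the bench where they are.

Things in the scene. Friction and masses are not known exactly. Their poses are not given: they have to be found in the camera images.
- bottle_mid (a point): Centre of the brown reagent bottle, half-way up (52.5 mm above its underside), z up along it. Plain round bottle, body 48 mm across and 88 mm high, then a black screw cap 25 mm across; 105 mm high in all; full of steel beads, 0.37 to 0.68 kg. Grasp it round the body from above.
- bottle: The same brown bottle; origin at the centre of its underside.
- nest (a point): Centre of the inner floor of the nest, z up: a round black cup on the shaker's platform that the bottle stands in. Bore 51.5 mm, about 14 mm deep, with a flared mouth 59 mm across. The floor stands about 54 mm above the table; its height is shimmed and differs by a millimetre or so from start to start.
- post_pivot (a point): Point on the vertical axis of the clamp arm's post, at the arm's mid-height (199 mm above the table). The post stands on the shaker 105 mm from the nest's axis and is 21 mm thick; the arm's hub on it is 38 mm across and ends 27 mm above this point.
- clamp_arm (a joint): Angle of the clamp arm about its post (rad). 0 = home, against its stop, with the clamp screw exactly above the nest; it grows, up to 1.75, as the arm swings away towards the robot's side (clockwise seen from above). It takes 2 to 3 N and stays where it is left. Turn the hand with the arm, or the screw turns in it.
- t_screw: The T-handle screw at the arm's end. Origin at the centre of the T-bar, on the screw's vertical axis (105 mm from the post's axis), z up; the bar lies along x: 70 mm long, 12 mm wide, 12 mm thick, about 255 mm above the table, at least 25 mm free below it. Pinch it from above across its middle. Clockwise from above lowers screw, T-bar and foot by 16 mm a turn (2.5 mm per rad, under load less).
- screw_bush (a point): Brass bush of the screw, on its axis. Below, a rubber foot bears on the bottle's cap; their gap is not given (0.5 to 5.5 mm): find it by feel. Thread friction, 0.35 N m, is felt while turning and fades to 0.1 or less once the hand stops. When the foot bears, a torque that stays at rest rises by 0.15 N m per rad: firm is 0.25 to 0.35 at rest, aim for 0.3; 0.45 is overtight. It holds when let go.
- small_bottle: A smaller white bottle with a red cap, 38 mm across and 78 mm high; a bystander; origin at the centre of its underside.
- bench_timer: A flat white bench timer, 66 x 62 x 18 mm; a bystander; origin at the centre of its underside.
- spare_cap: A white plastic screw ring, 57 mm across and 26 mm high; a bystander; origin at the centre of its underside.
- tape: A roll of tan tape lying flat, 100 mm across and 25 mm high; a bystander; origin at the centre of its underside.
- labels: A small roll of paper labels, 57 mm high; a bystander; origin at the centre of its underside.

How it is judged (in metres and radians):
On the way, in this order (a step that is already met when the one before it is completed fails the run):
1. the bottle stands in the nest, let go (horizontal distance between bottle_mid and nest below 0.005 m and z of bottle_mid in the frame of nest below 0.0555 m and angle between bottle_mid's own z axis and vertical below 0.05 rad and contact force between the fingers and bottle below 0.3 N), for 0.2 s.
2. the clamp arm is over the bottle, at its stop (horizontal distance between bottle_mid and nest below 0.005 m and z of bottle_mid in the frame of nest below 0.0555 m and angle between bottle_mid's own z axis and vertical below 0.05 rad and value of joint clamp_arm below 0.06 rad), for 0.2 s.
3. the screw's foot presses on the cap with 70 to 125 N (horizontal distance between bottle_mid and nest below 0.005 m and z of bottle_mid in the frame of nest below 0.0555 m and angle between bottle_mid's own z axis and vertical below 0.05 rad and value of joint clamp_arm below 0.08 rad and contact force between bottle and t_screw between 70 and 125 N), for 0.3 s.
At the end, for the whole second after the job is handed in: The brown bottle stands upright on the floor of the nest (within 5 mm of its axis, tilt under 0.05 rad), the clamp arm is at its stop (within 0.08 rad) and the screw's foot presses on the cap with 70 to 125 N, with everything let go and at rest (all of step 3 and linear speed of bottle below 0.02 m/s); the robot touches nothing.
It fails at once if the clamp is overtightened: the foot presses on the bottle with more than 160 N (contact force between bottle and t_screw above 160 N).
It fails at once if the brown bottle falls over (angle between bottle_mid's own z axis and vertical above 0.6 rad).
It fails at once if the brown bottle is dropped: it falls faster than 0.7 m/s, held by nothing (linear speed of bottle above 0.7 m/s and contact force between the fingers and bottle below 0.05 N).
It fails at once if the small bottle, the timer, the screw ring, the tape or the label roll is moved by more than 30 mm (distance of any of small_bottle, bench_timer, spare_cap, tape, labels from where it was at the start of the episode above 0.03 m).
It also fails if it takes over 69 s, if anything falls off the work surface, if the arm or the gripper's body presses on something with over 40 N, if the wrist force passes 120 N, or if a joint passes its speed limit or range.

## Working session

There is one attempt and no reset: what is moved stays moved. The work goes in short steps, each a Python script; the robot and the scene stay as the last script left them, time stands still between calls to the robot, and variables do not carry over. Pictures are saved under pics/ and viewed, and the job is handed in when it is done.

```bash
ls; mkdir -p pics
python3 - <<'E'
from bench import bot, solve_ik, imaging
import cv2
s=bot.get_state()
for k in s: print(k,s[k])
for n in ["side","top","wrist"]:
    m=imaging.camera_model(n); print(n,m)
    cv2.imwrite(f"pics/{n}0.png",imaging.capture(n))
E
```

```text
pics
t 0.0
qpos [ 1.21383273e+00  3.26960376e-01 -1.93599208e-01  1.05202621e+00
 -1.92496623e-05  1.43659034e+00]
joint_velocities [ 0.00132044 -0.00053337 -0.00211198  0.00121151  0.00051674 -0.00032728]
effort [-8.69497148e-05 -4.43402839e+01  2.62437683e+01  1.54079479e-02
 -3.88771809e-05 -5.78706949e-07]
tcp_pos [121.27472826 535.79546504 203.48710509]
orientation [-3.13981670e+00 -2.20360524e-04  2.91883486e+00]
contact_force [ 0.43967745 -0.2922044   0.27146443]
wrist_torque [ 0.02069727 -0.0075271  -0.01235461]
opening 1.0006480630073995
side {'K': array([[487.77569767,   0.        , 270.87423227],
       [  0.        , 487.77569767, 206.66750413],
       [  0.        ,   0.        ,   1.        ]]), 'position': array([ 619.41673854,  498.34723541, 1138.52964587]), 'rotation': array([0.62069143, 0.00986609, 2.97947854])}
top {'K': array([[504.40755704,   0.        , 272.91911951],
       [  0.        , 504.40755704, 211.40615832],
       [  0.        ,   0.        ,   1.        ]]), 'position': array([ 433.9979525 , -164.71401469, 1365.06830756]), 'rotation': array([ 0.05000659, -0.01414826, -1.55647962])}
wrist {'K': array([[342.06010992,   0.        , 280.30816713],
       [  0.        , 342.06010992, 207.01649187],
       [  0.        ,   0.        ,   1.        ]]), 'position': array([ 51.92066903, 551.74177238, 373.13897384]), 'rotation': array([-0.2805188 ,  0.00238362,  1.34772883])}
```

View pics/side0.png

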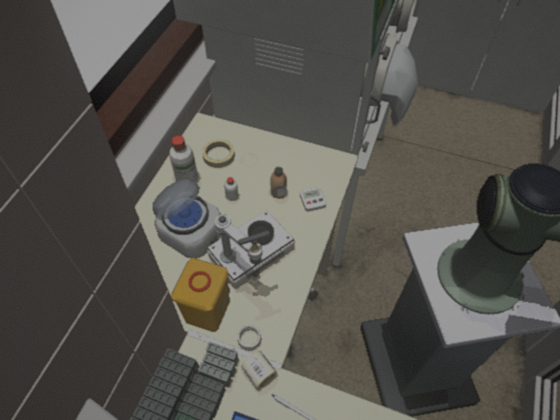

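View pics/top0.png

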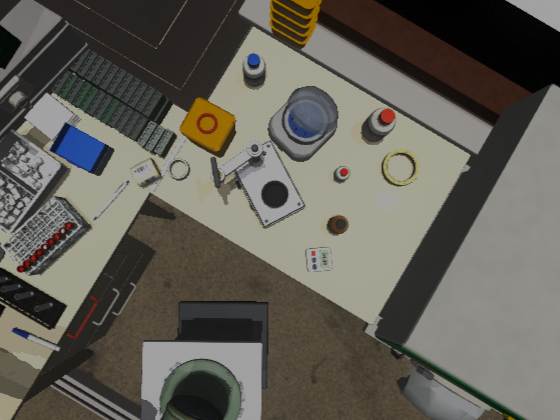

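View pics/wrist0.png

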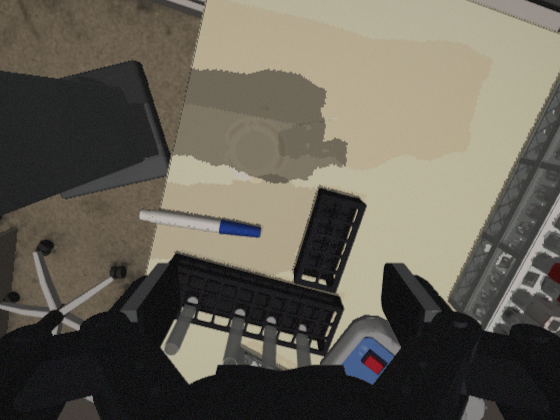

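The side and top views show all the objects: in top, bottle ~(339,225), nest ~(275,194), post ~(256,150) and T-bar ~(216,172). I'll enlarge these regions next.

Run:
```python
import cv2
a=cv2.imread('pics/top0.png')[120:280,190:390]; cv2.imwrite('pics/top0z.png',cv2.resize(a,None,fx=4,fy=3.75 and 4,interpolation=cv2.INTER_CUBIC)[:600])
a=cv2.imread('pics/side0.png')[150:290,170:340]; cv2.imwrite('pics/side0z.png',cv2.resize(a,None,fx=4,fy=4,interpolation=cv2.INTER_CUBIC))
```

```text
(no output)
```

View pics/top0z.png

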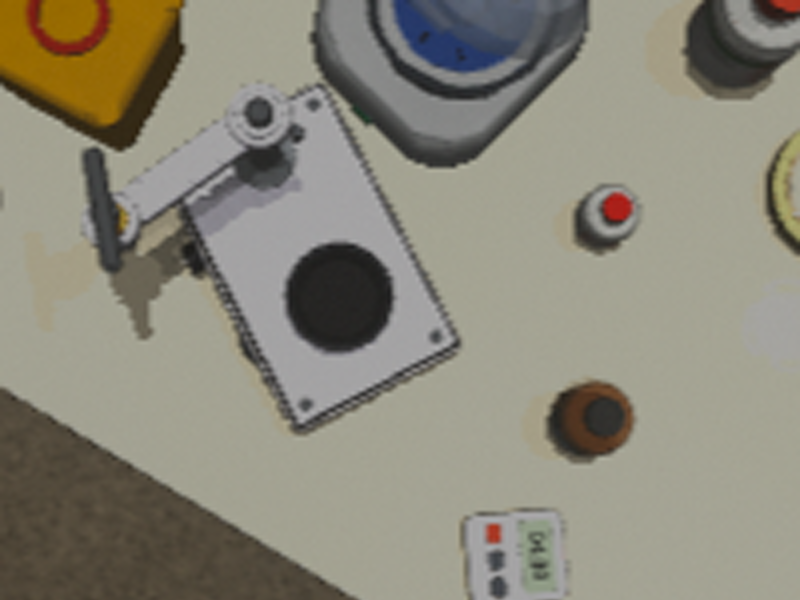

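View pics/side0z.png

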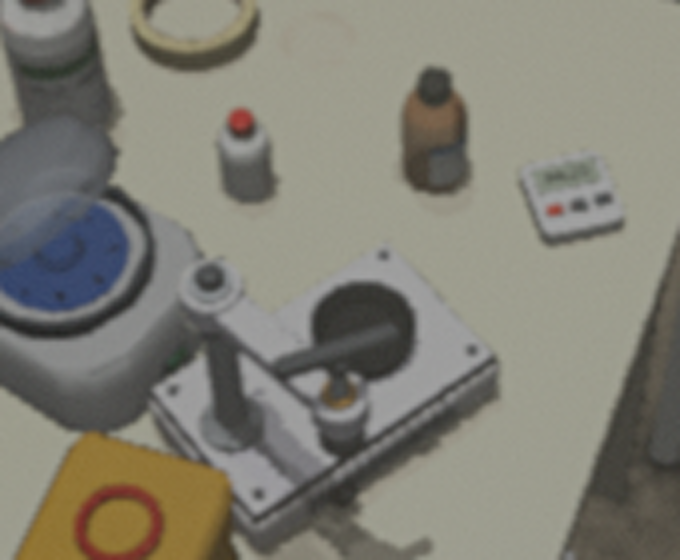

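```bash
cat > h.py <<'E'
import numpy as np, cv2
from bench import bot, solve_ik, imaging
from scipy.spatial.transform import Rotation as Rn
def ray(m,u,v):
    K=m["K"]; d=np.array([(u-K[0,2])/K[0,0],-(v-K[1,2])/K[1,1],-1.])
    return np.array(m["position"]),Rn.from_euler('xyz',m["rotation"]).as_matrix()@d
def onz(m,u,v,z):
    p,d=ray(m,u,v); return p+d*(z-p[2])/d[2]
def proj(m,P):
    q=Rn.from_euler('xyz',m["rotation"]).as_matrix().T@(np.asarray(P,float)-m["position"])
    return m["K"][0,0]*q[0]/-q[2]+m["K"][0,2], m["K"][1,1]*(-q[1])/-q[2]+m["K"][1,2]
def two(ms,uvs):
    A=np.zeros((3,3));b=np.zeros(3)
    for m,(u,v) in zip(ms,uvs):
        p,d=ray(m,u,v); d/=np.linalg.norm(d); M=np.eye(3)-np.outer(d,d); A+=M;b+=M@p
    return np.linalg.solve(A,b)
def shot(n,name):
    m=imaging.camera_model(n); im=imaging.capture(n); cv2.imwrite(f"pics/{name}.png",im); return m,im
E
python3 - <<'E'
from h import *
np.set_printoptions(precision=1,suppress=True)
t=imaging.camera_model("top"); s=imaging.camera_model("side")
T=lambda x,y:((x+.5)/4+190-.5,(y+.5)/4+120-.5)
S=lambda x,y:((x+.5)/4+170-.5,(y+.5)/4+150-.5)
print("nest",onz(t,*T(340,297),68),onz(s,*S(363,326),68), two([t,s],[T(340,297),S(363,326)]))
print("cap",onz(t,*T(604,417),105),onz(s,*S(434,82),105))
print("hub",onz(t,*T(260,113),226),onz(s,*S(210,280),226))
print("tbar",onz(t,*T(103,208),261), onz(s,*S(338,347),261))
print("ends",onz(t,*T(93,152),261),onz(t,*T(112,268),261))
print("ends side",onz(s,*S(278,364),261),onz(s,*S(398,328),261))
print("small",onz(t,*T(618,207),78))
print("timer",onz(t,*T(515,555),18))
print("tape",onz(t,401,167.5,25)); print('ring',onz(t,179.5,169,26))
print("spin bottle",onz(t,254,70,60)); print("white red", onz(t,386,117,120)); print("label",onz(t,145,171,57))
print("yellow",onz(t,207,123,120)); print("centrifuge",onz(t,300,118,100))
E
```

```text
nest [ 544.5 -185.9   68. ] [ 545.9 -186.    68. ] [ 545.2 -186.1   67.7]
cap [ 468.6 -351.6  105. ] [ 470.6 -351.2  105. ]
hub [ 635.3 -136.3  226. ] [ 637.4 -130.   226. ]
tbar [575.1 -51.9 261. ] [574.2 -51.8 261. ]
ends [605.9 -45.8 261. ] [542.1 -57.5 261. ]
ends side [606.9 -46.7 261. ] [540.9 -58.3 261. ]
small [ 604.4 -363.6   78. ]
timer [ 378.2 -305.7   18. ]
tape [ 624.4 -524.5   25. ]
ring [610.6  67.6  26. ]
spin bottle [ 870.6 -127.2   60. ]
white red [ 737.4 -461.1  120. ]
label [599.8 151.5  57. ]
yellow [714.4 -14.2 120. ]
centrifuge [ 735.8 -247.   100. ]
```

Run:
```python
from h import *
np.set_printoptions(precision=3,suppress=True)
w=imaging.camera_model("wrist"); s=bot.get_state()
Rt=Rn.from_euler('xyz',s["orientation"]).as_matrix()
Rc=Rn.from_euler('xyz',w["rotation"]).as_matrix()
print("cam pos in tool",Rt.T@(w["position"]-s["tcp_pos"])); print(Rt.T@Rc)
# candidate look pose joints
for yaw in [-0.64,2.5]:
  for P in [(400,-300,330),(470,-351,330)]:
    print(yaw,P,solve_ik(P,[np.pi,0,yaw]))
```

```text
cam pos in tool [  71.217   -0.129 -169.553]
[[-0.     0.961  0.277]
 [ 1.     0.     0.001]
 [ 0.001  0.277 -0.961]]
-0.64 (400, -300, 330) [-0.791  0.179 -0.069  1.323  0.     2.99 ]
-0.64 (470, -351, 330) [-0.767  0.353  0.164  1.381  0.     3.014]
2.5 (400, -300, 330) [-0.791  0.179 -0.069  1.323  0.    -0.15 ]
2.5 (470, -351, 330) [-0.767  0.353  0.164  1.381  0.    -0.126]
```

```bash
cat >> h.py <<'E'
pi=np.pi
def t(): return round(bot.get_state()["t"],2)
E
python3 - <<'E'
from h import *
p=bot.get_state()["tcp_pos"]
bot.movel([p[0],p[1],345],max_speed=300); print(t())
bot.move_ptp([545,-186,300],[pi,0,2.6]); print(t())
m,im=shot("wrist","w1"); print(m, bot.get_state()["tcp_pos"])
bot.move_ptp([470,-351,260],[pi,0,2.5]); print(t())
m,im=shot("wrist","w2"); print(m, bot.get_state()["tcp_pos"])
E
```

```text
0.77
3.71
{'K': array([[342.06010992,   0.        , 280.30816713],
       [  0.        , 342.06010992, 207.01649187],
       [  0.        ,   0.        ,   1.        ]]), 'position': array([ 484.00883233, -148.95201331,  469.64398365]), 'rotation': array([-2.81104643e-01,  6.35467433e-04,  1.03022849e+00])} [ 545.256363   -185.22567461  300.10946424]
4.53
{'K': array([[342.06010992,   0.        , 280.30816713],
       [  0.        , 342.06010992, 207.01649187],
       [  0.        ,   0.        ,   1.        ]]), 'position': array([ 413.14449263, -308.19616539,  429.864675  ]), 'rotation': array([-2.81300628e-01, -7.08011567e-05,  9.29561858e-01])} [ 470.95483214 -349.84902807  260.57862788]
```

View pics/w1.png

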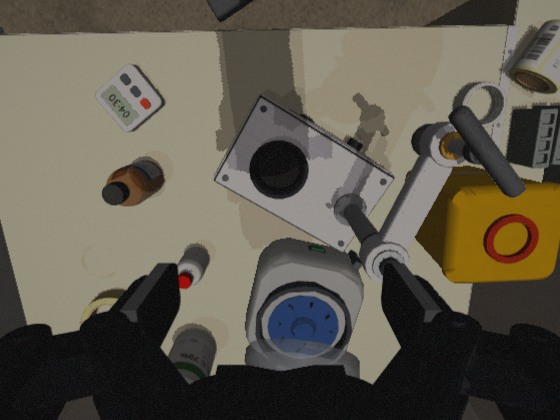

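View pics/w2.png

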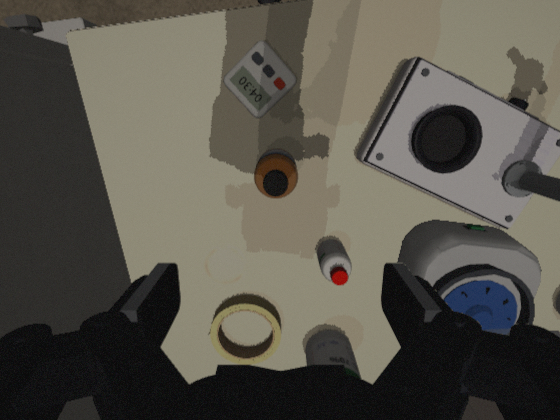

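w1 shows nest ~(279,168), hub ~(386,260) and T-bar ~(487,150). w2 shows the bottle cap ~(275,183) and nest ~(447,139). Next I'll zoom in and fit ellipses.

Run:
```python
import cv2,numpy as np
a=cv2.imread('pics/w1.png')[125:215,235:325];b=cv2.imread('pics/w2.png')[130:220,230:320]
im=np.hstack([cv2.resize(x,None,fx=4.4,fy=4.4,interpolation=cv2.INTER_CUBIC) for x in (a,b)])
cv2.imwrite('pics/z1.png',np.clip(im.astype(float)*2,0,255).astype('uint8'))
```

```text
(no output)
```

View pics/z1.png

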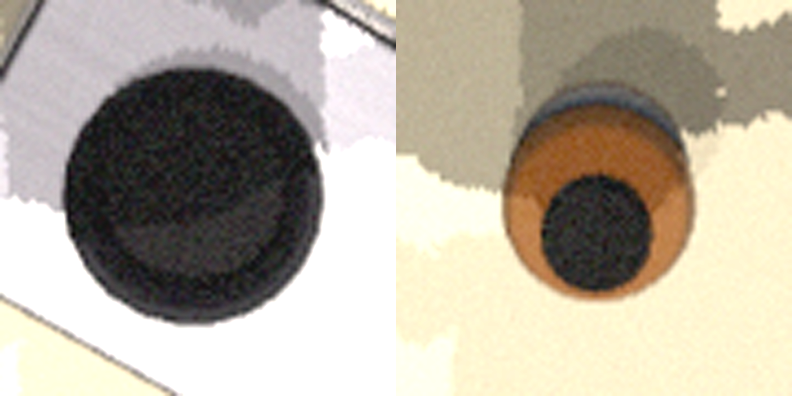

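```bash
cat >> h.py <<'E'
def darkfit(im,u,v,th=50,r=45,k=3):
    x0,y0=int(u-r),int(v-r); g=im[y0:y0+2*r,x0:x0+2*r].max(2)
    g=cv2.GaussianBlur(cv2.resize(g,None,fx=4,fy=4,interpolation=cv2.INTER_CUBIC),(0,0),k)
    cs,_=cv2.findContours((g<th).astype('uint8'),cv2.RETR_EXTERNAL,cv2.CHAIN_APPROX_NONE)
    c=[c for c in cs if cv2.pointPolygonTest(c,(4.*r,4.*r),False)>=0]
    c=max(c,key=cv2.contourArea); (a,b),(w,h),_=cv2.fitEllipse(cv2.convexHull(c))
    return (a+.5)/4-.5+x0,(b+.5)/4-.5+y0,w/4,h/4
E
python3 - <<'E'
from h import *
np.set_printoptions(precision=1,suppress=True)
K=imaging.camera_model("wrist")["K"]
m1={"K":K,"position":np.array([484.00883233,-148.95201331,469.64398365]),"rotation":[-2.81104643e-01,6.35467433e-04,1.03022849]}
m2={"K":K,"position":np.array([413.14449263,-308.19616539,429.864675]),"rotation":[-2.81300628e-01,-7.08e-05,9.29561858e-01]}
a=cv2.imread('pics/w1.png');b=cv2.imread('pics/w2.png')
for th in (40,50,60):
  f1=darkfit(a,279,169,th);f2=darkfit(b,447,139,th)
  print(np.array(f1),np.array(f2),onz(m1,*f1[:2],68),onz(m2,*f2[:2],68),two([m1,m2],[f1[:2],f2[:2]]))
for th in (40,48,56):
  f=darkfit(b,275,183,th,r=25,k=2); print(np.array(f),onz(m2,*f[:2],105))
print("hub",onz(m1,386,259,226),"T",onz(m1,487,150,261), proj(m1,[574.6,-51.8,261]))
E
```

```text
[278.3 168.5  56.6  57.4] [446.1 138.4  63.7  72. ] [ 541.4 -186.5   68. ] [ 540.6 -188.    68. ] [ 541.9 -186.8   64.4]
[278.3 168.5  57.6  58. ] [446.1 138.4  64.4  72.6] [ 541.4 -186.5   68. ] [ 540.7 -188.    68. ] [ 541.9 -186.8   64.4]
[278.3 168.5  58.3  58.5] [446.1 138.4  65.   73.1] [ 541.4 -186.5   68. ] [ 540.6 -188.    68. ] [ 541.9 -186.8   64.3]
[275.1 182.4  24.4  26.1] [ 465.5 -353.5  105. ]
[275.1 182.4  24.9  26.7] [ 465.4 -353.5  105. ]
[275.1 182.3  25.2  27.2] [ 465.4 -353.5  105. ]
hub [ 622.4 -136.6  226. ] T [569.2 -54.3 261. ] (np.float64(494.1272134513009), np.float64(155.61029070641337))
```

Run:
```python
from h import *
print(bot.get_state()["tcp_pos"],bot.get_state()["orientation"],imaging.camera_model("wrist"))
P=bot.get_state()["tcp_pos"]
m,im=shot("wrist","w3"); f=darkfit(im,275,183,48,25,2); print(f,onz(m,*f[:2],105))
bot.move_ptp([469,-351.5,240],[pi,0,2.5-pi]); bot.dwell(.2)
m,im=shot("wrist","w4");print(t(),bot.get_state()["tcp_pos"])
g=im[100:300,200:360].max(2); 
print(proj(m,[469.5,-351.4,105]))
u,v=proj(m,[467.5,-352.4,105])
f=darkfit(im,u,v,48,25,2); print(f,onz(m,*f[:2],105))
for n in("top","side"):
  m,im=shot(n,n+"4")
```

```text
[ 470.95483214 -349.84902807  260.57862788] [3.14088859e+00 7.06702253e-04 2.50174907e+00] {'K': array([[342.06010992,   0.        , 280.30816713],
       [  0.        , 342.06010992, 207.01649187],
       [  0.        ,   0.        ,   1.        ]]), 'position': array([ 413.48049696, -307.77890856,  430.0721554 ]), 'rotation': array([-2.81774573e-01,  1.45446547e-04,  9.30730507e-01])}
(274.5531463623047, 182.1957244873047, 24.92600440979004, 26.636642456054688) [ 465.51343168 -353.5368876   105.        ]
7.53 [ 468.99843788 -351.52976866  240.0173498 ]
(np.float64(279.11676720993495), np.float64(187.52201655565463))
(283.56000900268555, 185.8966407775879, 27.033233642578125, 28.741619110107422) [ 468.29053073 -355.5479668   105.        ]
```

View pics/w4.png

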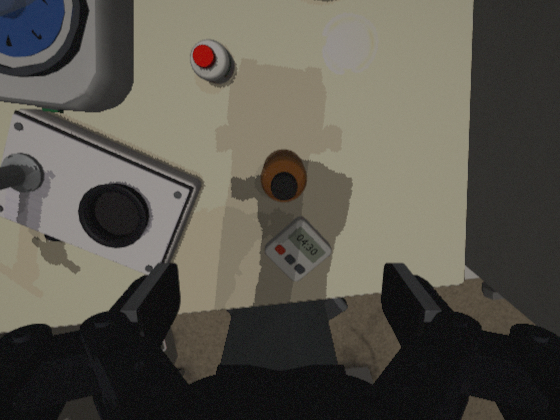

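Run:
```python
from h import *
np.set_printoptions(precision=1,suppress=True)
tm=imaging.camera_model("top"); s=imaging.camera_model("side")
a=cv2.imread('pics/top0.png');b=cv2.imread('pics/side0.png')
for th in (55,65):
  f=darkfit(a,275,194,th,22,2);g=darkfit(b,260,231.5,th,20,2);print(np.array(f),onz(tm,*f[:2],68))
  f=darkfit(a,341,224,th,10,1);g=darkfit(b,278.5,170.5,th,8,1);print(np.array(f),onz(tm,*f[:2],105),np.array(g),onz(s,*g[:2],105))
# brown in top: body
m,K=None,imaging.camera_model("wrist")
u,v=proj(K,[541.4,-187,68]);im=cv2.imread('pics/w4.png')
f=darkfit(im,113,214,50,45);print(np.array(f),onz(K,*f[:2],68))
```

```text
Traceback (most recent call last):
  File "h.py", line 26, in darkfit
    c=max(c,key=cv2.contourArea); (a,b),(w,h),_=cv2.fitEllipse(cv2.convexHull(c))
ValueError: max() iterable argument is empty
```

Run:
```python
from h import *
np.set_printoptions(precision=1,suppress=True)
tm=imaging.camera_model("top"); s=imaging.camera_model("side");K=imaging.camera_model("wrist")
a=cv2.imread('pics/top0.png');b=cv2.imread('pics/side0.png');w=cv2.imread('pics/w4.png')
for (n,im,mm,u,v,z,r,k) in [("nest top",a,tm,275,194,68,22,2),("cap top",a,tm,341,224,105,10,1),("cap side",b,s,278.5,170.5,105,8,1),("nest w4",w,K,113,214,68,45,3)]:
 for th in (50,60,70,80):
  try:
   f=darkfit(im,u,v,th,r,k); print(n,th,np.array(f),onz(mm,*f[:2],z))
  except Exception as e: print(n,th,e)
```

```text
nest top 50 [274.4 193.7  25.1  25.5] [ 544.9 -185.2   68. ]
nest top 60 [274.4 193.8  25.7  26.1] [ 544.7 -185.2   68. ]
nest top 70 [274.4 193.8  26.1  26.5] [ 544.7 -185.2   68. ]
nest top 80 [274.4 193.8  26.4  26.9] [ 544.6 -185.2   68. ]
cap top 50 [340.2 223.8   8.8   9.3] [ 468.9 -350.5  105. ]
cap top 60 [340.2 223.8   9.7  10. ] [ 468.8 -350.6  105. ]
cap top 70 [340.1 223.8  10.4  10.7] [ 468.7 -350.3  105. ]
cap top 80 [336.  225.2  17.6  19.8] [ 465.1 -340.   105. ]
cap side 50 max() iterable argument is empty
cap side 60 max() iterable argument is empty
cap side 70 [278.2 171.7   7.4   8.1] [ 471.3 -345.5  105. ]
cap side 80 [278.2 171.7   8.1   8.9] [ 471.2 -345.6  105. ]
nest w4 50 [113.7 214.4  63.   70.5] [ 543.3 -190.6   68. ]
nest w4 60 [113.7 214.3  63.6  70.9] [ 543.4 -190.6   68. ]
nest w4 70 [113.7 214.3  64.2  71.4] [ 543.4 -190.7   68. ]
nest w4 80 [113.8 214.2  64.7  72. ] [ 543.4 -190.8   68. ]
```

The relative bottle→nest vector agrees between wrist and outer cameras, (75.3,165.5) against (75.9,165.3). I average the two half-turn wrist views to remove the tool-fixed bias, then grasp.

Run:
```python
from h import *
B=[467.2,-354]
bot.move_ptp([*B,180],[pi,0,2.5]); print(t())
r=bot.movel([*B,46],max_speed=120,threshold=12); print(r,t(),bot.get_state()["tcp_pos"],bot.get_state()["contact_force"])
if not r:
  bot.grip(0.0,70); s=bot.get_state(); print(t(),s["opening"],s["tcp_pos"],s["contact_force"],s["wrist_torque"])
  m,im=shot("wrist","w5"); print(m["position"],m["rotation"])
```

```text
10.28
False 11.55 [ 467.74401379 -354.52651391   46.80384686] [-0.49751233 -0.69289212 -0.32475004]
12.01 0.5286072571831042 [ 467.53201274 -354.27154072   47.10836592] [-1.78362668  1.50291644  6.19233584] [0.28319596 0.25730907 0.01049103]
[ 410.14761522 -311.9505145   216.5830362 ] [-0.28225677  0.00094069  0.92897711]
```

View pics/w5.png

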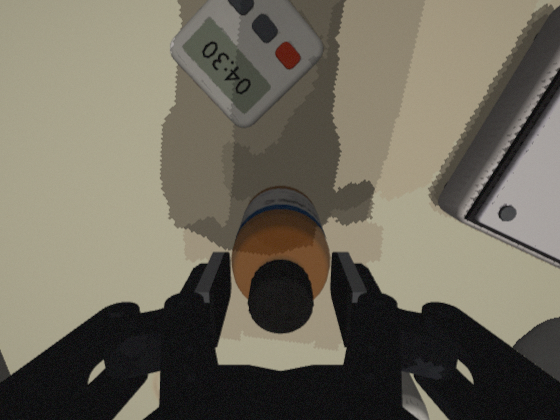

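Run:
```python
from h import *
m=imaging.camera_model("wrist");s=bot.get_state()
im=cv2.imread("pics/w5.png")
P=onz(m,281,296,105); print(P)
R=Rn.from_euler('xyz',s["orientation"]).as_matrix(); print(R.T@(P-s["tcp_pos"]))
```

```text
[ 463.41887828 -351.57777796  105.        ]
[  4.82595451  -0.31537269 -57.90525341]
```

Run:
```python
from h import *
np.set_printoptions(precision=2,suppress=True)
s=bot.get_state();p=s["tcp_pos"]
bot.movel([467.5,-354.3,150],max_speed=150); 
s=bot.get_state();print(t(),s["opening"],s["contact_force"])
bot.movel([583,-217,235],max_speed=200); bot.dwell(.2)
m,im=shot("wrist","w6");s=bot.get_state();print(t(),s["tcp_pos"],s["contact_force"])
u,v=proj(m,[543,-188.9,68]);print(u,v)
f=darkfit(im,u,v,50,48);P=onz(m,*f[:2],68);print(np.array(f),P)
R=Rn.from_euler('xyz',s["orientation"]).as_matrix(); print(R.T@(P-s["tcp_pos"]))
```

```text
12.9 0.5288890990925296 [-0.15  0.14 -5.05]
14.29 [ 582.38 -217.64  234.64] [ 0.73  0.22 -4.44]
280.66567054073255 132.65350987127175
[281.79 130.4   71.34  73.99] [ 541.95 -186.76   68.  ]
[ 50.75   0.51 166.68]
```

View pics/w6.png

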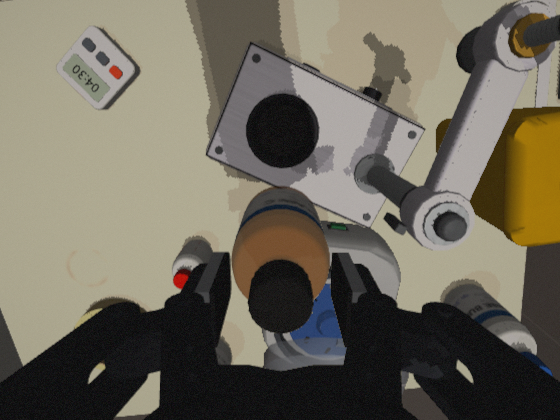

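Nest re-measured at (542,-186.8), about 1 px from prediction with the bottle held clear, so I'll lower it.

```bash
python3 - <<'E'
from h import *
np.set_printoptions(precision=2,suppress=True)
bot.movel([543.7,-187.8,150],max_speed=150); bot.dwell(.1)
s=bot.get_state();print(t(),s["tcp_pos"],s["contact_force"])
r=bot.movel([543.7,-187.8,98],max_speed=40,threshold=6)
s=bot.get_state();print(r,t(),s["tcp_pos"],s["contact_force"],s["wrist_torque"],s["opening"])
shot("wrist","w7");shot("side","s7")
E
python3 - <<'E'
import cv2,numpy as np
a=cv2.imread('pics/s7.png')[170:290,180:330]
cv2.imwrite('pics/s7z.png',cv2.resize(a,None,fx=4,fy=4,interpolation=cv2.INTER_CUBIC))
E
```

```text
15.19 [ 545.08 -188.65  151.28] [-0.35 -0.05 -4.6 ]
True 16.32 [ 543.62 -187.78  100.68] [ 0.15 -0.03  5.19] [0.08 0.09 0.02] 0.528041089052068
```

View pics/w7.png

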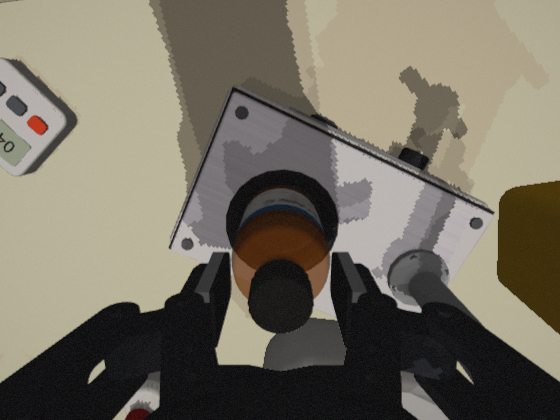

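View pics/s7z.png

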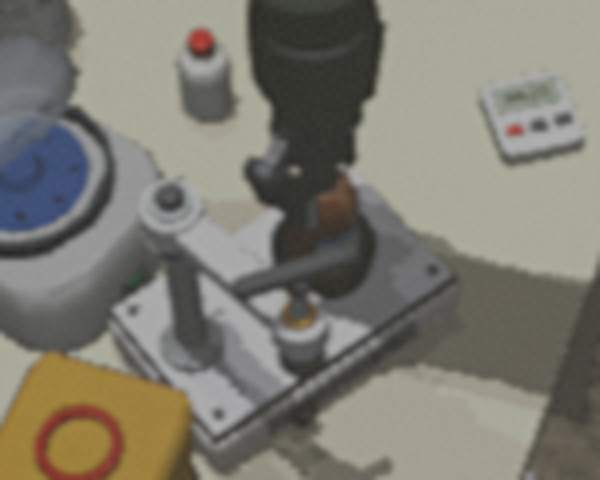

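Contact at TCP z 100.7 puts the underside at 53.6 mm, which is the nest floor, with no side force. I'll let go and move over the T-bar.

Run:
```python
from h import *
np.set_printoptions(precision=2,suppress=True)
bot.grip(0.9); bot.dwell(.2)
s=bot.get_state();print(t(),s["tcp_pos"],s["contact_force"])
bot.movel([543.6,-187.8,320],max_speed=250); 
m,im=shot("wrist","w8"); print(m["position"],m["rotation"])
bot.move_ptp([572,-52.5,335],[pi,0,0.18+pi-2*pi]); bot.dwell(.3)
m,im=shot("wrist","w9"); s=bot.get_state();print(t(),s["tcp_pos"],s["qpos"],m["position"],m["rotation"])
```

```text
17.04 [ 541.81 -186.88   98.72] [-0.23 -0.14 -0.24]
[ 486.8  -145.83  488.67] [-0.27  0.    0.93]
19.09 [571.86 -53.45 334.83] [-0.22  0.33  0.14  1.38 -0.   -0.4 ] [501.79 -65.97 504.27] [-0.28  0.    1.75]
```

View pics/w8.png

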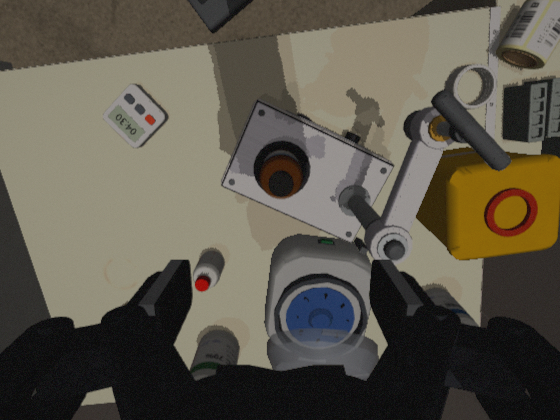

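View pics/w9.png

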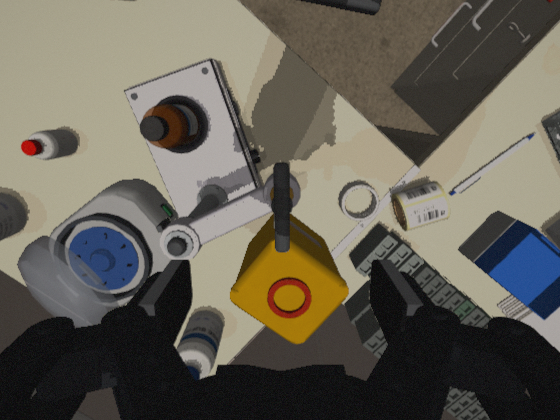

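Run:
```python
from h import *
np.set_printoptions(precision=1,suppress=True)
m=imaging.camera_model("wrist");tm=imaging.camera_model("top"); s=imaging.camera_model("side")
print("box ring",two([tm,s],[(207,123.5),(200.5,281.5)]))
print("box ring+w",two([tm,s,m],[(207,123.5),(200.5,281.5),(290,297)]))
print("box corner near", onz(tm,220,153,115),onz(m,232,292,115))
im=cv2.imread("pics/w9.png")
a,b=onz(m,281.5,164,261),onz(m,283,251,261);print(a,b,(a+b)/2,np.linalg.norm(a-b),np.arctan2(*(b-a)[1::-1]))
print("hub",onz(m,180,241,226), "cap",onz(m,154,128,159),"ring base hub")
z=cv2.resize(im[140:280,150:330],None,fx=4,fy=4,interpolation=cv2.INTER_CUBIC)
cv2.imwrite("pics/w9z.png",np.clip(z*1.5,0,255).astype('uint8'))
```

```text
box ring [704.  -18.8 158.6]
box ring+w [703.9 -18.8 157.7]
box corner near [640.6 -47.5 115. ] [734. -87. 115.]
[539.1 -58.4 261. ] [605.  -45.4 261. ] [572.  -51.9 261. ] 67.17375018880925 0.19605096054392562
hub [ 626.5 -132.5  226. ] cap [ 541.9 -185.3  159. ] ring base hub
```

View pics/w9z.png

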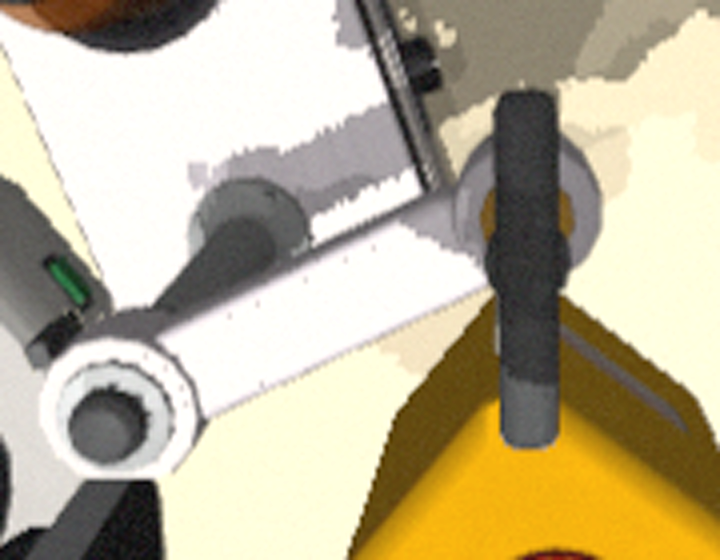

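The T-bar centre is (572,-52), its angle is 0.196 rad and its length measures 67 mm (70 given). The yellow box tops out near 158 mm, so it's clear. w8 shows the bottle standing in the nest.

Run:
```python
from h import *
np.set_printoptions(precision=2,suppress=True)
yaw=0.196-pi
bot.move_ptp([572,-52,300],[pi,0,yaw])
r=bot.movel([572,-52,238],max_speed=100,threshold=8); s=bot.get_state();print(r,t(),s["tcp_pos"],s["contact_force"],s["wrist_torque"])
if not r:
  bot.grip(0.0,110); bot.dwell(.2); s=bot.get_state();print(t(),s["opening"],s["tcp_pos"],s["orientation"],s["contact_force"],s["wrist_torque"])
```

```text
False 20.12 [572.6  -52.13 238.95] [ 0.72  0.06 -0.58] [-0.03 -0.03  0.  ]
21.03 0.0041635932338023145 [572.01 -52.01 237.99] [-3.14 -0.   -2.95] [-0.6  -0.95  0.15] [ 0.01  0.   -0.1 ]
```

The opening of 0.004 means the fingers shut on nothing, so I'll look.

Run:
```python
from h import *
m,im=shot("wrist","w10"); m2,im2=shot("side","s10"); m3,im3=shot("top","t10")
a=cv2.resize(im2[170:290,190:340],None,fx=4,fy=4,interpolation=cv2.INTER_CUBIC); cv2.imwrite("pics/s10z.png",a)
a=cv2.resize(im3[120:220,170:320],None,fx=4,fy=4,interpolation=cv2.INTER_CUBIC); cv2.imwrite("pics/t10z.png",a)
```

```text
(no output)
```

View pics/w10.png

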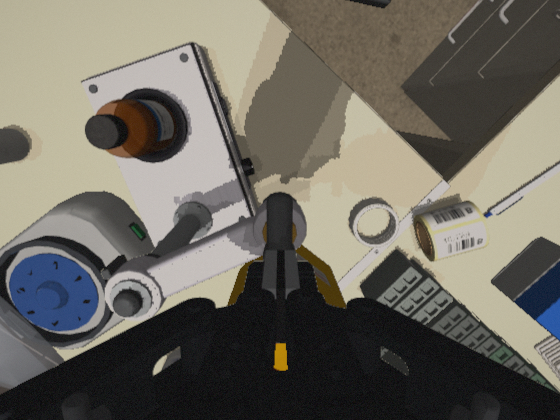

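View pics/s10z.png

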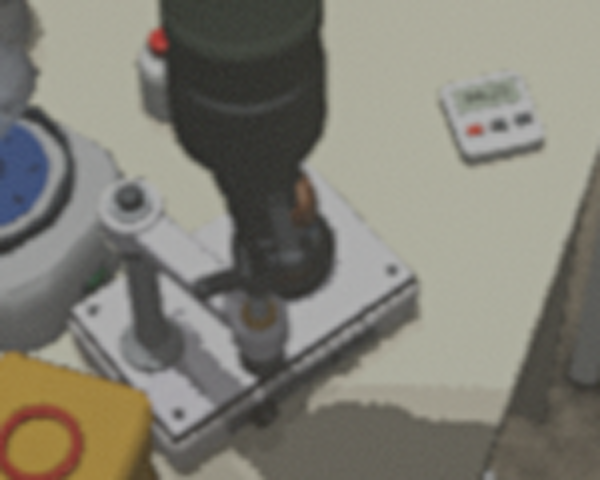

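View pics/t10z.png

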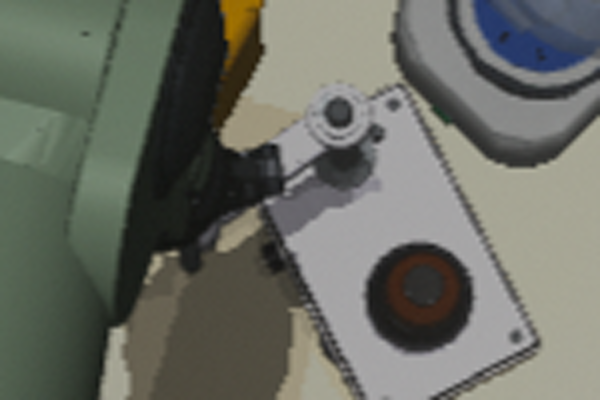

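Run:
```python
import cv2,numpy as np
im=cv2.imread("pics/w10.png")[180:310,210:350]
z=cv2.resize(im,None,fx=4.5,fy=4.5,interpolation=cv2.INTER_CUBIC)
cv2.imwrite("pics/w10z.png",np.clip(z*2.2,0,255).astype('uint8'))
```

```text
(no output)
```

View pics/w10z.png

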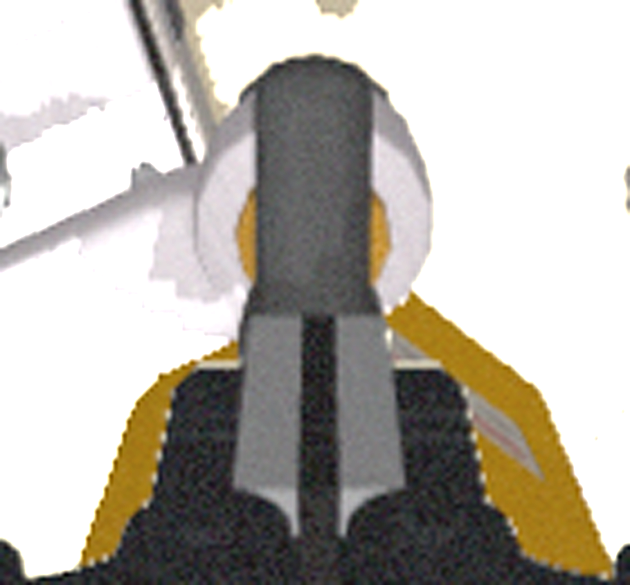

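Run:
```python
from h import *
m=imaging.camera_model("wrist"); s=bot.get_state(); R=Rn.from_euler('xyz',s["orientation"]).as_matrix()
for x in (11,35):
  for h in (0,-10,-17,-23,-40):
    print(x,h,np.round(proj(m,s["tcp_pos"]+R@np.array([x,0,h])),1), np.round(proj(m,s["tcp_pos"]+R@np.array([x,6,h])),1))
```

```text
11 0 [280.1 227.8] [291.5 227.8]
11 -10 [280.1 234.6] [292.1 234.6]
11 -17 [280.  239.8] [292.6 239.8]
11 -23 [280.  244.6] [293.1 244.6]
11 -40 [280.  260.3] [294.5 260.3]
35 0 [280.1 183. ] [291.9 183. ]
35 -10 [280.  187.4] [292.6 187.4]
35 -17 [280.  190.8] [293.1 190.8]
35 -23 [280.  193.9] [293.6 193.9]
35 -40 [279.9 204.3] [295.2 204.3]
```

The geometry says the bar (z about 261) covers the fingertips, so it is between the pads despite the low opening reading. I'll test that by force.

```bash
cat >> h.py <<'E'
PV=np.array([634.,-136.5]); T0=np.array([572.,-52.]); YAW0=0.196-pi
def arc(a,pv=PV):  # a: angle moved toward home (ccw)
    c,s=np.cos(a),np.sin(a); d=T0-pv
    return pv+np.array([c*d[0]-s*d[1],s*d[0]+c*d[1]]), YAW0+a
def wrap(y): return (y+pi)%(2*pi)-pi
def st(l=""):
    s=bot.get_state(); print(l,"t%.2f"%s["t"],"p",np.round(s["tcp_pos"],1),"yaw %.3f"%s["orientation"][2],"F",np.round(s["contact_force"],1),"M",np.round(s["wrist_torque"],3),"op %.3f"%s["opening"]); return s
E
python3 - <<'E'
from h import *
st()
bot.movel([572,-52,241],max_speed=60); st("up3"); bot.movel([572,-52,238],max_speed=60); st("down")
for a in (.08,.16):
  q,y=arc(a); bot.movel([*q,238],[pi,0,wrap(y)],max_speed=80); st(a)
m,im=shot("wrist","w11")
E
```

```text
t21.18 p [572. -52. 238.] yaw -2.946 F [ 0.1 -0.9 -0.3] M [0.025 0.028 0.019] op 0.001
up3 t21.43 p [572.2 -52.1 241.3] yaw -2.946 F [ 0.1 -0.2 -1.1] M [-0.005  0.023 -0.024] op -0.002
down t21.68 p [571.7 -52.  237.6] yaw -2.946 F [-0.1  0.5  0.3] M [ 0.028 -0.023  0.006] op -0.004
0.08 t21.94 p [565.3 -57.3 238. ] yaw -2.868 F [ 0.3 -0.3  0.1] M [0.025 0.005 0.008] op 0.001
0.16 t22.20 p [559.5 -62.9 238.1] yaw -2.789 F [-0.6 -0.4  0.6] M [ 0.004 -0.061  0.035] op -0.001
```

View pics/w11.png

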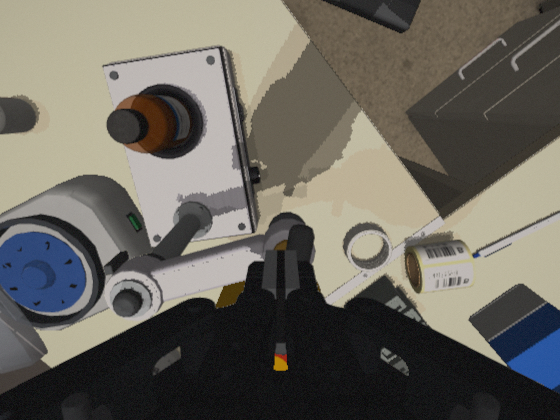

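The force test shows no grip: the hand moved 16 mm and the bar stayed put, with the fingers passing above it. So either the bar is lower than assumed or the fingertips sit higher. I'll triangulate heights from several views.

Run:
```python
from h import *
np.set_printoptions(precision=1,suppress=True)
K=imaging.camera_model("wrist")["K"]
tm=imaging.camera_model("top"); s=imaging.camera_model("side")
T=lambda x,y:((x+.5)/4+190-.5,(y+.5)/4+120-.5)
S=lambda x,y:((x+.5)/4+170-.5,(y+.5)/4+150-.5)
m9={"K":K,"position":np.array([501.79,-65.97,504.27]),"rotation":[-.28,0,1.75]}
st("now")
mm=imaging.camera_model("wrist"); print(mm["rotation"])
print("hub ts",two([tm,s],[T(260,113),S(210,280)]),"hub tw",two([tm,m9],[T(260,113),(176.5,246)]),two([s,m9],[S(210,280),(176.5,246)]))
print("bar ts",two([tm,s],[T(102.5,210),S(338,346)]))
print("bar ends ts",two([tm,s],[T(93,150),S(278,364)]),two([tm,s],[T(112,270),S(398,328)]))
print("bar ends tw",two([tm,m9],[T(93,150),(282.2,251)]),two([tm,m9],[T(112,270),(281.1,163)]))
print("cap tw")
```

```text
now t22.25 p [559.6 -62.8 238.1] yaw -2.788 F [0.8 0.2 0.1] M [ 0. -0. -0.] op 0.004
[-0.3  0.   1.9]
hub ts [ 637.2 -136.2  216.9] hub tw [ 636.4 -136.6  216.8] [ 637.4 -137.9  214.1]
bar ts [574.  -51.8 262. ]
bar ends ts [606.9 -45.9 262.2] [541.  -57.6 262. ]
bar ends tw [608.2 -45.  253.4] [540.5 -57.7 254. ]
cap tw
```

Run:
```python
import cv2,numpy as np
im=cv2.imread("pics/w11.png")[190:320,220:350]
z=cv2.resize(im,None,fx=4.6,fy=4.6,interpolation=cv2.INTER_CUBIC)
cv2.imwrite("pics/w11z.png",np.clip(z*2.2,0,255).astype('uint8'))
from h import *
m,i=shot("side","s11")
z=cv2.resize(i[190:270,210:310],None,fx=7,fy=7,interpolation=cv2.INTER_CUBIC)
cv2.imwrite("pics/s11z.png",np.clip(z*1.8,0,255).astype('uint8'))
```

```text
(no output)
```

View pics/w11z.png

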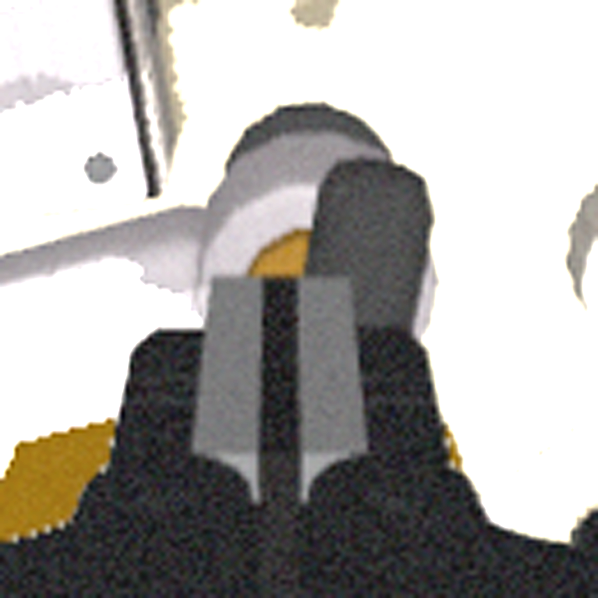

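View pics/s11z.png

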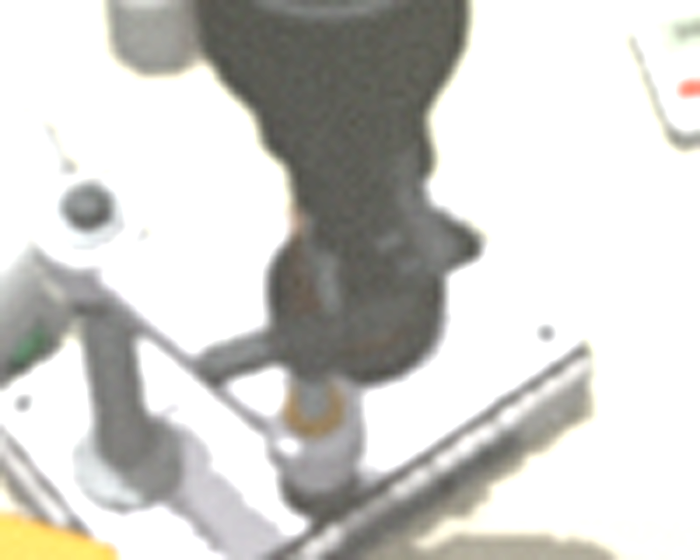

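Run:
```python
from h import *
s=imaging.camera_model("side");p=bot.get_state()["tcp_pos"]
for h in(0,10,23,30,40):
  u,v=proj(s,p+[0,0,h]+np.array([3,1,0])); print(h,np.round((u,v),1),"zoom",np.round(((u-210)*7+3,(v-190)*7+3)))
m=imaging.camera_model("wrist"); R=Rn.from_euler('xyz',bot.get_state()["orientation"]).as_matrix()
for x in (0,4,8,11):
  print(x,[tuple(np.round(proj(m,p+R@np.array([x,0,h])),0)) for h in (0,-10,-20,-25,-30)])
```

```text
0 [259.1 237.4] zoom [347. 335.]
10 [259. 235.] zoom [346. 318.]
23 [258.8 231.7] zoom [345. 295.]
30 [258.7 229.9] zoom [344. 282.]
40 [258.6 227.3] zoom [343. 264.]
0 [(np.float64(280.0), np.float64(247.0)), (np.float64(280.0), np.float64(255.0)), (np.float64(280.0), np.float64(264.0)), (np.float64(280.0), np.float64(268.0)), (np.float64(280.0), np.float64(273.0))]
4 [(np.float64(280.0), np.float64(240.0)), (np.float64(280.0), np.float64(248.0)), (np.float64(280.0), np.float64(256.0)), (np.float64(280.0), np.float64(260.0)), (np.float64(280.0), np.float64(265.0))]
8 [(np.float64(280.0), np.float64(233.0)), (np.float64(280.0), np.float64(240.0)), (np.float64(280.0), np.float64(248.0)), (np.float64(280.0), np.float64(252.0)), (np.float64(280.0), np.float64(257.0))]
11 [(np.float64(280.0), np.float64(228.0)), (np.float64(280.0), np.float64(235.0)), (np.float64(280.0), np.float64(242.0)), (np.float64(280.0), np.float64(246.0)), (np.float64(280.0), np.float64(251.0))]
```

The evidence conflicts, so I'll measure directly: with the fingers shut, feel down onto the bar.

Run:
```python
from h import *
bot.movel([572,-52,240],[pi,0,YAW0],max_speed=80); st()
r=bot.movel([572,-52,205],max_speed=25,threshold=4); st(r)
m,im=shot("wrist","w12")
z=cv2.resize(im[150:320,200:360],None,fx=3.5,fy=3.5,interpolation=cv2.INTER_CUBIC)
cv2.imwrite("pics/w12z.png",np.clip(z*2.2,0,255).astype('uint8'))
```

```text
t22.66 p [572.1 -51.7 239.8] yaw -2.944 F [-0.3 -0.4  0.7] M [ 0.014 -0.008 -0.027] op 0.001
True t23.18 p [572.  -52.2 234.8] yaw -2.946 F [0.5 0.  4.9] M [ 0.014 -0.008  0.026] op -0.003
```

View pics/w12z.png

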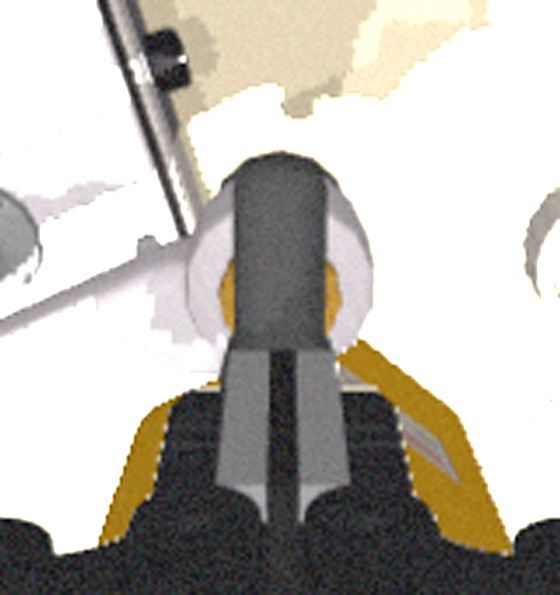

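Contact with the bar top is at TCP z 234.8. I'll open, go 24 mm deeper and pinch.

Run:
```python
from h import *
bot.movel([572,-52,262],max_speed=150)
bot.grip(0.8)
r=bot.movel([572,-52,211],max_speed=100,threshold=7); st(r)
if not r:
  bot.grip(0.0,110); bot.dwell(.1); st("grip")
m,im=shot("wrist","w13")
z=cv2.resize(im[150:320,200:360],None,fx=3.5,fy=3.5,interpolation=cv2.INTER_CUBIC)
cv2.imwrite("pics/w13z.png",np.clip(z*2.2,0,255).astype('uint8'))
```

```text
False t24.88 p [572.2 -52.  211.4] yaw -2.946 F [-0.2 -0.5  0.5] M [-0.018 -0.011 -0.027] op 0.796
grip t25.54 p [572.4 -52.5 211.6] yaw -2.946 F [-0.1 -2.6  3.7] M [-0.447  0.203 -0.115] op 0.112
```

View pics/w13z.png

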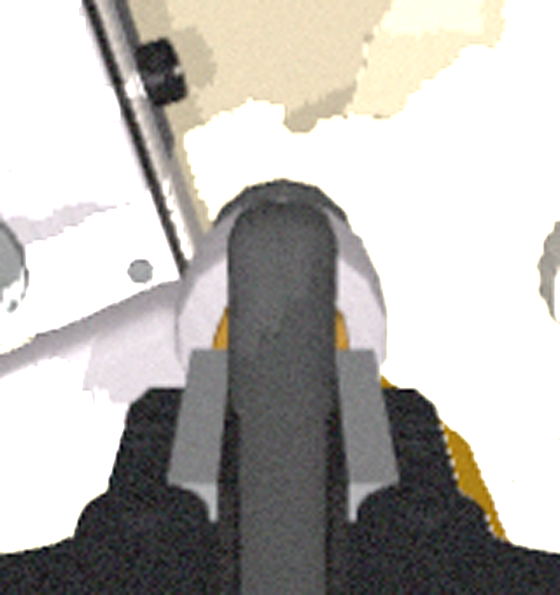

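The bar is between the pads (opening 0.112 ≈ 12 mm, as predicted). Now to swing.

Run:
```python
from h import *
for a in np.arange(.15,1.21,.15):
  q,y=arc(a); r=bot.movel([*q,211.3],[pi,0,wrap(y)],max_speed=90,threshold=20); s=st("%.2f %s"%(a,r))
  u=np.array([np.cos(0),0]); d=q-PV; d/=np.linalg.norm(d); F=s["contact_force"][:2]
  print("   radial %.1f tang %.1f"%(F@d, F@np.array([-d[1],d[0]])))
  if r: break
m,im=shot("wrist","w14")
```

```text
0.15 False t25.92 p [560.8 -62.5 211.7] yaw -2.798 F [ 1.4 -2.2  2.9] M [-0.506 -0.315  0.185] op 0.112
   radial -2.6 tang 0.6
0.30 False t26.24 p [550.8 -74.2 211.7] yaw -2.649 F [ 3.2 -2.2  4.6] M [-0.53  -0.574  0.246] op 0.113
   radial -3.9 tang -0.1
0.45 False t26.57 p [542.5 -87.4 211.7] yaw -2.499 F [ 3.8 -3.1  4.4] M [-0.531 -0.853  0.238] op 0.115
   radial -4.8 tang 1.0
0.60 False t26.89 p [ 536.2 -101.6  211.7] yaw -2.348 F [ 4.1 -1.4  4.2] M [-0.419 -0.99   0.158] op 0.111
   radial -4.4 tang -0.0
0.75 False t27.22 p [ 532.1 -116.5  211.7] yaw -2.199 F [ 5.7 -0.7  4.5] M [-0.301 -1.047  0.159] op 0.120
   radial -5.7 tang -0.4
0.90 False t27.54 p [ 530.3 -131.8  211.7] yaw -2.048 F [ 5.2 -0.4  4.5] M [-0.155 -1.021  0.2  ] op 0.118
   radial -5.2 tang 0.2
1.05 False t27.87 p [ 530.8 -147.3  211.7] yaw -1.898 F [3.7 1.2 5.7] M [ 0.007 -0.817  0.234] op 0.117
   radial -3.8 tang -0.7
1.20 False t28.19 p [ 533.5 -162.4  211.7] yaw -1.748 F [4.  0.5 6.3] M [ 0.092 -0.687  0.21 ] op 0.112
   radial -4.0 tang 0.5
```

View pics/w14.png

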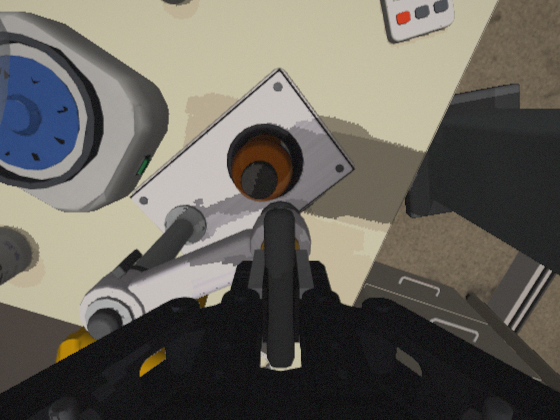

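The arm follows with light force. Next I go to the stop.

Run:
```python
from h import *
for a in (1.32,1.40,1.44,1.48,1.52):
  q,y=arc(a); r=bot.movel([*q,211.3],[pi,0,wrap(y)],max_speed=60,threshold=8); s=st("%.2f %s"%(a,r))
  d=q-PV; d/=np.linalg.norm(d); F=s["contact_force"][:2]
  print("   radial %.1f tang %.1f"%(F@d, F@np.array([-d[1],d[0]])))
  if r: break
bot.dwell(.2); st()
m,im=shot("wrist","w15"); m,im=shot("side","s15")
z=cv2.resize(im[170:280,190:340],None,fx=5,fy=5,interpolation=cv2.INTER_CUBIC);cv2.imwrite("pics/s15z.png",z)
```

```text
1.32 False t28.60 p [ 537.2 -174.3  211.7] yaw -1.628 F [2.6 1.8 7.3] M [ 0.057 -0.556  0.192] op 0.114
   radial -3.1 tang -0.6
1.40 False t28.89 p [ 540.5 -181.9  211.7] yaw -1.548 F [2.5 1.  7.7] M [ 0.014 -0.366  0.125] op 0.115
   radial -2.6 tang 0.2
1.44 False t29.14 p [ 542.2 -185.4  211.6] yaw -1.508 F [1.5 0.8 7.8] M [ 0.123 -0.352  0.097] op 0.113
   radial -1.7 tang 0.1
1.48 False t29.39 p [ 543.9 -188.4  211.6] yaw -1.468 F [0.1 2.9 9.9] M [ 0.41  -0.16  -0.059] op 0.113
   radial -1.6 tang -2.5
1.52 False t29.64 p [ 544.2 -188.9  211.5] yaw -1.428 F [-5.1  9.4 13.8] M [ 2.1    1.073 -0.273] op 0.113
   radial -0.9 tang -10.7
 t29.84 p [ 544.2 -188.8  211.5] yaw -1.428 F [-4.1 10.4 14.2] M [ 2.029  1.058 -0.3  ] op 0.116
```

View pics/w15.png

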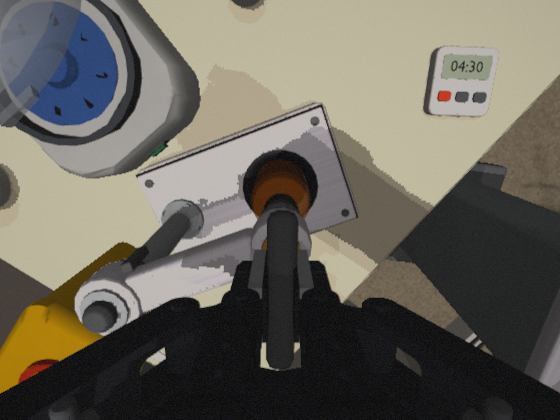

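View pics/s15z.png

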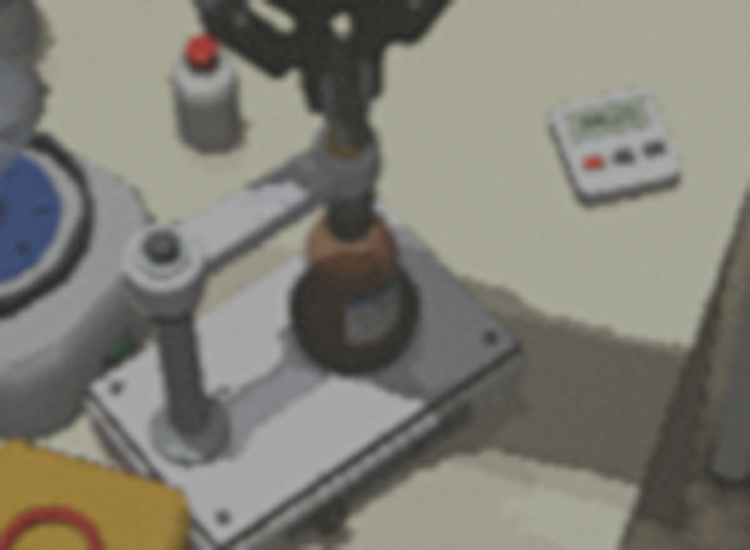

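The arm is at its stop: tangential force is 10 N, and both wrist and side views show the screw over the cap. Now I turn clockwise in steps, reading the torque at rest.

```bash
cat >> h.py <<'E'
def turn(xy,z,yaw,rest=.35):
    t0=bot.get_state()["t"]
    bot.movel([*xy,z],[pi,0,wrap(yaw)],max_speed=20)
    s0=bot.get_state(); bot.dwell(rest)
    r=[]
    for _ in range(4):
        bot.dwell(.03); r.append(bot.get_state()["wrist_torque"][2])
    s=bot.get_state()
    print("yaw %.2f (%.3f) t%.2f dt%.2f Mz end %.3f rest %.3f F %s z %.1f xy %s op %.3f"%(yaw,s["orientation"][2],s["t"],s0["t"]-t0,s0["wrist_torque"][2],np.mean(r),np.round(s["contact_force"],1),s["tcp_pos"][2],np.round(s["tcp_pos"][:2],1),s["opening"]),flush=True)
    return np.mean(r)
E
python3 - <<'E'
from h import *
print(bot.get_state()["qpos"])
xy=(543.4,-187.5); z=211.3; y=-1.43
turn(xy,z,y,.2)
for k in range(2):
  y-=.2; z-=.5; turn(xy,z,y)
E
```

```text
[-0.46541203  0.37577798 -0.10123439  1.10117581  0.00563716 -2.17933815]
yaw -1.43 (-1.435) t30.79 dt0.52 Mz end -0.364 rest -0.360 F [ 1.7 -3.5  6.8] z 211.8 xy [ 543.5 -187.5] op 0.117
yaw -1.63 (-1.633) t31.62 dt0.35 Mz end 0.051 rest -0.010 F [-0.4 -0.4  9.7] z 211.3 xy [ 542.6 -186.2] op 0.113
yaw -1.83 (-1.833) t32.46 dt0.35 Mz end 0.063 rest 0.012 F [-2.2 -0.2 11. ] z 210.7 xy [ 542.3 -186.1] op 0.117
```

Run:
```python
from h import *
xy=(543.4,-187.5); z=210.3; y=-1.83
for k in range(4):
  y-=.35; z-=.85; m=turn(xy,z,y,.3)
  if m>.12: break
shot("wrist","w16")
```

```text
yaw -2.18 (-2.183) t33.39 dt0.50 Mz end 0.090 rest 0.117 F [-3.4  0.6 10.5] z 209.9 xy [ 541.9 -185.9] op 0.112
yaw -2.53 (-2.533) t34.33 dt0.50 Mz end 0.062 rest 0.092 F [-4.2  1.3 11.7] z 209.0 xy [ 541.6 -185.5] op 0.112
yaw -2.88 (-2.882) t35.26 dt0.50 Mz end 0.145 rest 0.172 F [-4.8  2.3 12.2] z 208.1 xy [ 541.5 -185.3] op 0.115
```

View pics/w16.png

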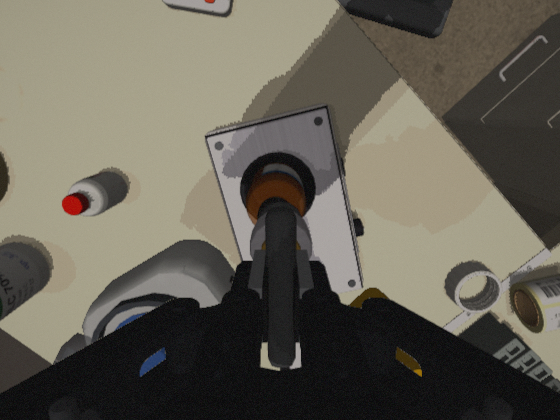

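Run:
```python
from h import *
xy=(543.0,-187.2); z=208.0; y=-2.88
for k in range(4):
  y-=.3; z-=.7; m=turn(xy,z,y,.5)
  if m>.24: break
```

```text
yaw -3.18 (3.101) t36.39 dt0.45 Mz end 0.070 rest 0.113 F [-2.5  1.9 11. ] z 207.6 xy [ 541.5 -184.8] op 0.114
yaw -3.48 (2.801) t37.48 dt0.45 Mz end 0.199 rest 0.146 F [-3.3  4.  11.9] z 207.2 xy [ 541.6 -184.5] op 0.114
yaw -3.78 (2.502) t38.56 dt0.45 Mz end 0.179 rest 0.192 F [-2.5  4.4 14.4] z 206.7 xy [ 541.9 -184.1] op 0.114
yaw -4.08 (2.202) t39.64 dt0.45 Mz end 0.236 rest 0.233 F [-2.9  5.4 13.8] z 206.3 xy [ 542.2 -183.9] op 0.114
```

Run:
```python
from h import *
for k in range(3):
  r=[]
  for _ in range(8):
    bot.dwell(.04); r.append(bot.get_state()["wrist_torque"][2])
  print(k,np.mean(r),np.std(r))
y=-4.33; z=205.9; xy=(543,-186.8)
turn(xy,z,y,.6)
shot("side","s17");shot("top","t17")
```

```text
0 0.2558329247524499 0.036930801450711516
1 0.25327456444364266 0.028682187577683538
2 0.24703802243436826 0.03862407038476741
yaw -4.33 (1.952) t41.77 dt0.40 Mz end 0.283 rest 0.269 F [-0.9  4.6  9.8] z 206.1 xy [ 542.2 -183.4] op 0.112
```

Readings at rest climb about 0.14 N m/rad since contact near yaw -2.9; now 0.27. One small last turn should reach about 0.3.

Run:
```python
from h import *
y=-4.53; z=205.7; xy=(542.8,-186.4)
turn(xy,z,y,.7)
r=[]
for _ in range(24):
    bot.dwell(.04); r.append(bot.get_state()["wrist_torque"][2])
print(np.mean(r),np.std(r)); st()
m,im=shot("side","s18"); shot("wrist","w18")
z=cv2.resize(im[170:280,190:340],None,fx=5,fy=5,interpolation=cv2.INTER_CUBIC);cv2.imwrite("pics/s18z.png",z)
```

```text
yaw -4.53 (1.752) t43.06 dt0.35 Mz end 0.285 rest 0.262 F [0.7 4.8 9.4] z 205.8 xy [ 542.4 -183.1] op 0.110
0.25612537579844635 0.02580081752547738
 t44.06 p [ 542.4 -183.1  205.8] yaw 1.752 F [1.  5.  9.6] M [ 0.965 -0.155  0.225] op 0.110
```

View pics/s18z.png

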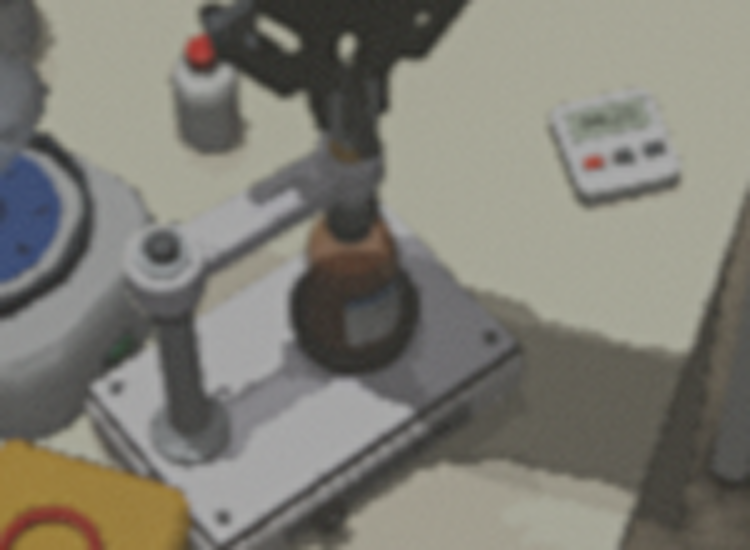

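View pics/w18.png

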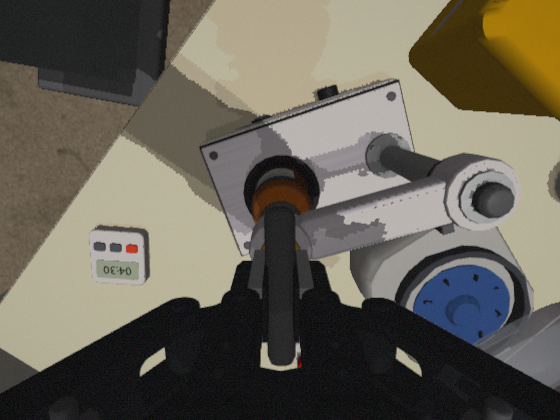

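Run:
```python
from h import *
y=-4.77; z=205.4; xy=(542.7,-186)
turn(xy,z,y,.7)
r=[]
for _ in range(24):
    bot.dwell(.03); r.append(bot.get_state()["wrist_torque"][2])
print(np.mean(r),np.std(r)); st()
```

```text
yaw -4.77 (1.512) t45.38 dt0.39 Mz end 0.373 rest 0.331 F [0.8 4.7 8.2] z 205.5 xy [ 542.5 -182.8] op 0.114
0.32373133294521866 0.02925321549003947
 t46.18 p [ 542.5 -182.8  205.5] yaw 1.512 F [1.3 4.3 8.7] M [ 0.862 -0.332  0.373] op 0.113
```

0.32 N m at rest is inside the firm band, so I let go and withdraw.

Run:
```python
from h import *
bot.grip(0.5); st()
p=bot.get_state()["tcp_pos"]
r=bot.movel([p[0],p[1],330],max_speed=150,threshold=15); st(r)
bot.move_ptp([440,-120,400],[pi,0,2.5]); st()
for n in("wrist","side","top"): shot(n,n[0]+"20")
a=cv2.imread("pics/s20.png")[150:290,170:340];b=cv2.imread("pics/t20.png")[110:270,190:390]
cv2.imwrite("pics/s20z.png",cv2.resize(a,None,fx=4,fy=4,interpolation=cv2.INTER_CUBIC))
cv2.imwrite("pics/t20z.png",cv2.resize(b,None,fx=3.7,fy=3.7,interpolation=cv2.INTER_CUBIC))
```

```text
t46.60 p [ 542.1 -185.8  204.8] yaw 1.512 F [-0.   0.2 -0. ] M [0.022 0.046 0.015] op 0.499
False t47.58 p [ 541.7 -185.7  329. ] yaw 1.513 F [ 0.4 -0.4 -0.1] M [ 0.033  0.021 -0.012] op 0.502
 t48.49 p [ 440.1 -120.1  399.3] yaw 2.499 F [ 0.5  0.4 -0.7] M [-0.032 -0.046  0.041] op 0.499
```

View pics/s20z.png

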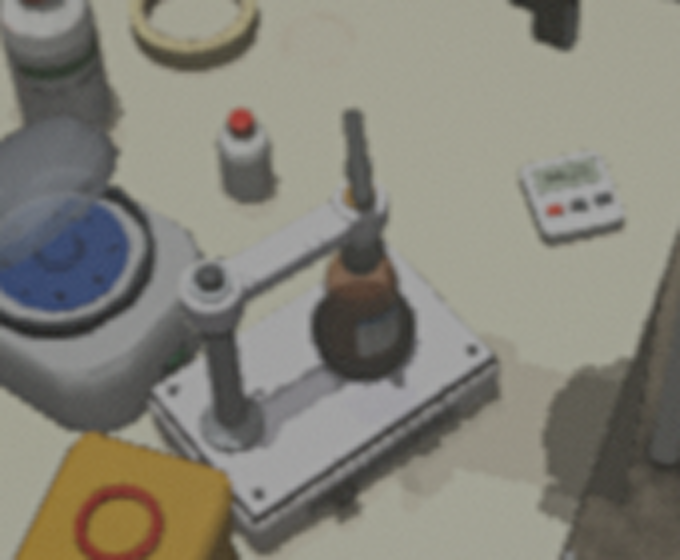

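View pics/t20z.png

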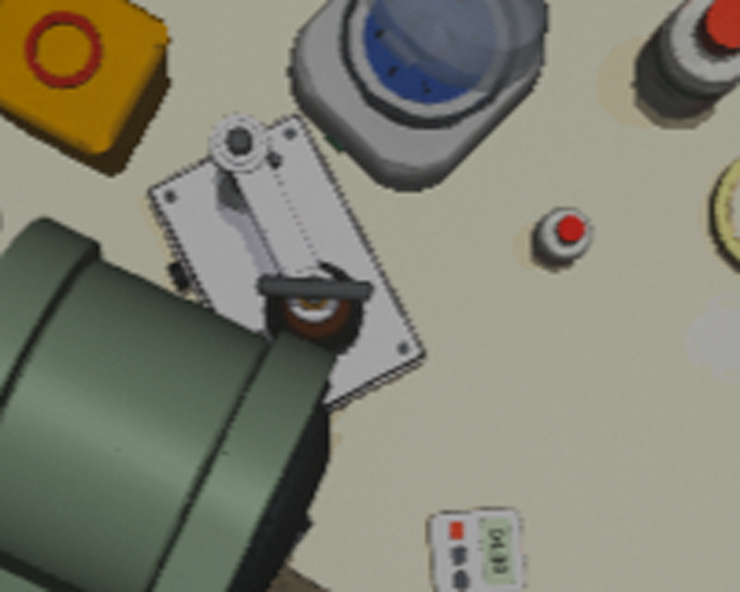

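View pics/w20.png

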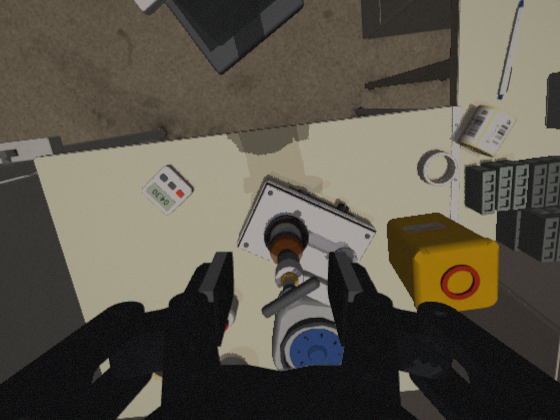

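Run:
```python
from h import *
tm=imaging.camera_model("top")
P=onz(tm,275.0-.4,187.7-.4,250);print(P,"vs nest by top 544.7,-185.2")
h=np.array([635.9,-135]);a=P[:2]-h;b=np.array([544.7,-185.2])-h
print("arm angle",np.arctan2(b[1],b[0])-np.arctan2(a[1],a[0]))
st(); bot.sign_off()
```

```text
[ 543.64127323 -182.65383429  250.        ] vs nest by top 544.7,-185.2
arm angle 0.026400733898952033
 t48.64 p [ 440.2 -120.2  399.1] yaw 2.499 F [ 0.4 -0.2  0.1] M [-0.061  0.011  0.013] op 0.503
the job is handed in; nothing more can be done
```

I handed in the job at 48.6 s: the brown bottle is standing in the nest, clamped by the screw, and the gripper is clear of everything. `sign_off` reports no verdict, so the final state rests on these checks:

- **Bottle:** it came down on the nest floor with no side force, its underside at about 53.6 mm. It stands upright in all the final views.
- **Clamp arm:** I felt it reach its stop. The top view puts it at about 0.03 rad, against a limit of 0.08.
- **Screw torque:** it read 0.32 N m at rest just before I let go. Counting turns from where the foot seemed to touch gives about 0.28. Both lie in the firm band of 0.25 to 0.35.
- **Clamping force:** I could not measure this directly, and pre-contact readings of up to about 0.1 N m make the torque uncertain by a similar amount.
- **Other objects:** in the final pictures the small bottle, timer, screw ring, tape and label roll look unmoved; I didn't measure them again.

Two things didn't agree along the way:

- **Missed first pinch:** the first try at the T-bar closed above it, on nothing. Feeling down with shut fingers put the bar's top 26 mm lower than the stated height implies for the reported tool position, and the second pinch held.
- **Camera offset:** the outer cameras and the wrist camera differed by up to about 4 mm. I used the wrist camera, averaging two views half a turn apart.

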